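Seat the knurled collar on its cross pins and hold it home

ROBOT

A 6-joint arm with a two-finger parallel gripper is mounted at the origin on a cart in front of the work surface, level with it; the furniture and walls round the work are solid. World frame = base frame: x ahead of the robot, y to its left, z up, the work surface at z = 0. Lengths are in m, angles in rad, forces in N, time in s.
With the tool pointing down it reaches from about 0.275 to 0.775 m from the base axis. Payload 14.6 kg.
Tool frame: the origin (TCP) lies at the very end of the fingers, on their centre line; the grasp point (between the pads) lies 19 mm behind it; z points along the fingers, x is the direction in which the jaws open and shut, and the axes are right-handed (so a half turn about z gives the same grasp; the last joint's range is limited). The gripper opens to 85 mm and grips with 20 to 120 N. Pads are 22 mm wide; open, the fingers measure 114 mm over their backs; the gripper's body (76 mm by 85 mm) begins 54 mm behind the grasp point. The pads swing forward as they close: fully open they stand 13 mm farther back than shut.
Start: joints at [1.117, 0.263, -0.048, 1.259, 0, 1.415], TCP at [0.155, 0.502, 0.231] pointing down, gripper open.
Joint ranges: [-2.65, 2.65], [-0.89, 1.7], [-1.18, 1.37], [-2.13, 2.11], [-1.35, 1.29], [-3.14, 3.14]. Speed limits (rad/s): [1.89, 1.89, 2.57, 2.79, 3.14, 3.14].

INTERFACE

Orientations are given as a 3x3 rotation matrix whose columns are the frame's x, y, z axes.
In Python, from bench import readout, optics, sign_off gives the robot as it stands. The module is installed in compiled form; this text tells all that it offers.
- The arm moves only by the tool apply_moves, never from a script. Its argument "moves" is a list of rows, each an object of numbers: "tx", "ty", "tz": the shift along the tool's x, y, z in cm; "spin": the turn about the tool's z in degrees. A call has 1 to 10 rows; each row shifts and turns the commanded pose from where the row before left it, along the tool's axes as they then stand; what a row does not reach is not made up. A row lasts 1/12 s, in which the tool goes at most 41.7 mm and 7.16 degrees, less where a joint would pass 70% of its speed; a pose out of reach is approached as far as the arm can. A call with a gripper value outside its range is refused whole. "hand" is the opening, from -1 (shut) to 1 (fully open), so that 0 is half open, set as the call begins (left out, the last holds). The fingers move at their own pace and stop on an object; "force" is the grip in N (left out, the last holds). Time passes only in rows, so rows that do not move let the fingers close. It gives the time, the measured TCP pose, the force and the opening at its end, in the units of the state.
- readout.state(): the state, without advancing time (a new reading comes with each control period).
- optics.capture(name): name is "scene" or "side" or "wrist"; returns the picture (400x640x3 uint8, red, green, blue); there is no depth.
- optics.calibration(name): a dict with "fx", "fy", "cx", "cy" (pixels), "k1" (the pictures are not rectified: a ray, as slopes to the right and down, at radius r is drawn at 1 + k1 r^2 times it, then the intrinsics apply), "pose" (4x4, takes a point from camera to world coordinates). Camera axes: x right, y down, z forward; pixel columns grow to the right and rows downward; lengths in m; the calibration is good to about 2 mm. A picture is of the moment at which its call begins: read the wrist's pose just before it. calibration takes no time and is no camera call; for the wrist camera it gives the pose at the moment of the call.
- sign_off(): hands the job in, once; it reports no verdict.
The state is a dict: "time": time; "q": joint angles; "qd": joint speeds; "effort": joint torques, N m; "tool_pos": TCP position; "tool_rot": TCP orientation; "force": force on the tool from outside, world axes, zero at the start; "moment": the same for the moment, N m; "width": opening from 0.0 (shut) to 1.0 (fully open).
Only numpy, scipy, OpenCV 4.12 (cv2) and the standard library are available. Lean on these libraries where they do the work, as an engineer would, in place of code of your own. Each camera call takes 0.05 s, during which the arm holds its last target.

TASK

Swing the steel hasp well clear of the knurled collar on the spindle stand, then turn the collar until its hidden keyways drop over the cross pins inside. Push the collar down against its spring until its rim is fully home on the stand's flange, and finish while still holding it pushed home, leaving the loose parts round the stand alone.

Things in the scene. Friction and masses are not known exactly. Their poses are not given: they have to be found in the camera images.
- stand: Fixed spindle stand: grey base plate 100 x 170 mm, 12 mm thick, on the trolley. Origin on the trolley's surface under the spindle's vertical axis; z up; +y points to the hasp's hinge post, 90 mm away (16 mm thick; its screw head ends 97 mm above the trolley). Once the hasp is away nothing but the collar stands above the flange within 75 mm of the axis.
- flange (a point): Centre of the top of the round steel flange, 68 mm across, 16 mm above the trolley, round the spindle's foot. The collar's rim lands on it when fully home.
- collar: Loose bright steel collar with straight knurling and closed top, 52 mm across, 56 mm high, about 0.2 kg, on the stand's spindle. Origin at the centre of its lower rim; z up its axis. At the start the rim is 28 mm above the trolley, a 12 mm gap over the flange, held up by two 6 mm cross pins hidden inside it. Home: rim on the flange, origin 16 mm above the trolley.
- collar_web (a point): Point on the axis inside the collar, 32 mm above its rim, amid two opposite hidden keyways (along the collar's x, 4 mm wider than the pins). It goes down only with these over the pins to about 0.12 rad. From its start that takes 0.4 to 1.25 rad clockwise seen from above, each time another amount, not known beforehand: feel for it, pressing down lightly (about 5 N).
- collar_grip (a point): Point on the axis 44 mm above the rim, 12 mm below the top; good height to grip the sides from above. Once over the pins the collar is free to go down 5 mm; then a spring inside resists the last 7 mm, 3 N rising to 10 N. Let go, it springs back up 7 mm. It may be pushed down by the grip on its sides (60 N grip does not slip); if it binds on the pins, loosen the grip a moment.
- collar_top (a point): Centre of the collar's flat top, 56 mm above its rim.
- hasp (a joint): Steel strap 20 mm wide, 4 mm thick, that swings level about the hinge post. 0 = across above the collar, 4 mm over it, strap's top 92 mm above the trolley. Grows counter-clockwise seen from above, free end moving to the stand's +x side, stop at 1.75 rad. Starts at 0 to 0.2. Needs under 1 N at the pin, stays where left. Well clear = over 1.2 rad.
- hasp_pin (a point): Middle of the upright dark steel pull pin on the hasp's free end, 12 mm thick, 30 mm high (92 to 122 mm above the trolley), 90 mm from the hinge axis; pinch or push it to swing the hasp.
- hasp_hinge (a point): Point on the hinge's vertical axis, at the underside of the strap, 88 mm above the trolley.
- nylon_block: Loose off-white nylon block, 24 x 50 x 24 mm; a bystander. Origin under its centre.
- long_bolt: Loose hexagon bolt, 78 mm long, lying down; a bystander. Origin under its middle.
- slider_block: Loose brown metal slide block with a black knurled screw, 87 x 58 x 22 mm; a bystander. Origin under its centre.
There are look-alikes about, which are no part of the job. What is shaped like the collar but red or yellow is not meant.

How it is judged:
By the outcome, as a careful person would: the job done as asked, in the order asked, and still so for the second after the job is handed in, while the arm keeps its last pose, push and grip.
It also fails if it takes over 51 s, if anything falls off the work surface, if the arm or the gripper's body presses on something with over 40 N, if the wrist force passes 120 N, or if a joint passes its speed limit or range.

## Working session

There is one attempt and no reset: what is moved stays moved. The work goes in short steps, Python scripts to look and compute and a tool call to move; the robot and the scene stay as the last step left them, time stands still between calls to the robot, and variables do not carry over. Pictures are saved under pics/ and viewed, and the job is handed in when it is done.

Besides the shell and the picture viewer there is one more tool, called after "Emit:" in YAML: its name, and indented under it one key for each argument. apply_moves: Moves the arm, as the interface text tells. Its arguments: {"type":"object","properties":{"moves":{"type":"array","items":{"type":"object","properties":{"tx":{"type":"number"},"ty":{"type":"number"},"tz":{"type":"number"},"spin":{"type":"number"}}}},"hand":{"type":"number"},"force":{"type":"number"}},"required":["moves"]}

```bash
mkdir -p pics
cat > h.py <<'E'
import numpy as np, cv2
from bench import readout, optics
def cap(n,tag):
    c=optics.calibration(n); im=optics.capture(n); cv2.imwrite(f'pics/{tag}.png',im[:,:,::-1]); return im,c
def ray(c,u,v):
    K=np.array([[c['fx'],0,c['cx']],[0,c['fy'],c['cy']],[0,0,1]],float)
    x=(u-c['cx'])/c['fx'];y=(v-c['cy'])/c['fy'];a,b=x,y
    for _ in range(20):
        s=1+c['k1']*(a*a+b*b);a,b=x/s,y/s
    P=np.array(c['pose']);d=P[:3,:3]@[a,b,1];return P[:3,3],d/np.linalg.norm(d)
def plane(c,u,v,z):
    o,d=ray(c,u,v);return o+d*(z-o[2])/d[2]
def tri(rs):
    A=np.zeros((3,3));b=np.zeros(3)
    for o,d in rs:
        M=np.eye(3)-np.outer(d,d);A+=M;b+=M@o
    p=np.linalg.solve(A,b);return p,[np.linalg.norm((np.eye(3)-np.outer(d,d))@(p-o)) for o,d in rs]
def proj(c,p):
    P=np.linalg.inv(np.array(c['pose']));q=P[:3,:3]@p+P[:3,3];a,b=q[0]/q[2],q[1]/q[2];s=1+c['k1']*(a*a+b*b)
    return c['cx']+c['fx']*a*s,c['cy']+c['fy']*b*s
E
python3 - <<'E'
from h import *
np.set_printoptions(precision=4,suppress=True)
for n in ['scene','side','wrist']:
    im,c=cap(n,n+'0');print(n,c)
print(readout.state())
E
```

```text
scene {'fx': 387.4176438889348, 'fy': 387.4176438889348, 'cx': 314.88519811533934, 'cy': 193.76157690422932, 'k1': -0.015217449060810632, 'pose': array([[-0.8927, -0.3161,  0.3213,  0.2691],
       [-0.4505,  0.6014, -0.6599,  0.6902],
       [ 0.0154, -0.7338, -0.6792,  0.6933],
       [ 0.    ,  0.    ,  0.    ,  1.    ]])}
side {'fx': 414.15606055309587, 'fy': 414.15606055309587, 'cx': 318.5362056372435, 'cy': 198.94337872371648, 'k1': -0.015451816274836837, 'pose': array([[ 0.8466, -0.2513,  0.4691,  0.1571],
       [-0.532 , -0.3729,  0.7602, -0.5219],
       [-0.0161, -0.8932, -0.4494,  0.4723],
       [ 0.    ,  0.    ,  0.    ,  1.    ]])}
wrist {'fx': 318.3211745609103, 'fy': 318.3211745609103, 'cx': 322.10927738635223, 'cy': 194.488043750579, 'k1': -0.03176584795796101, 'pose': array([[ 0.294 ,  0.9197,  0.2602,  0.0876],
       [ 0.9558, -0.2829, -0.0798,  0.5219],
       [ 0.0002,  0.2722, -0.9623,  0.3746],
       [ 0.    ,  0.    ,  0.    ,  1.    ]])}
{'time': 0.15, 'q': array([ 1.1167,  0.2634, -0.0488,  1.2594, -0.    ,  1.4155]), 'qd': array([-0.0003, -0.0016,  0.0018,  0.0021, -0.0005, -0.0012]), 'effort': array([  0.0024, -63.7825,  38.4648,   0.0106,  -0.0001,   0.    ]), 'tool_pos': array([0.1545, 0.5016, 0.2309]), 'tool_rot': array([[ 0.2944,  0.9557, -0.0003],
       [ 0.9557, -0.2944, -0.0007],
       [-0.0008, -0.0001, -1.    ]]), 'force': array([-0.3082, -0.1997, -0.2819]), 'moment': array([-0.0091,  0.0928, -0.0446]), 'width': 0.9978144898269863}
```

View pics/scene0.png

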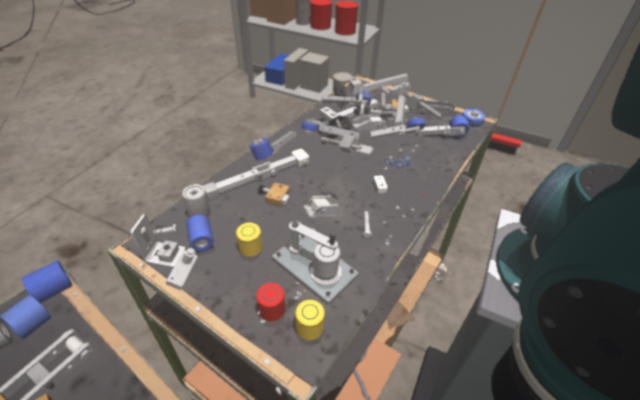

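View pics/side0.png

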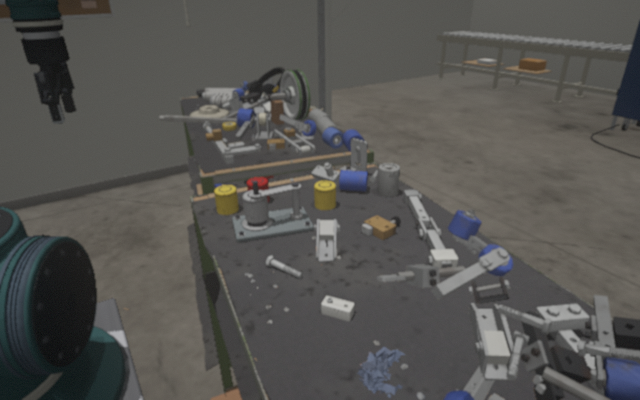

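View pics/wrist0.png

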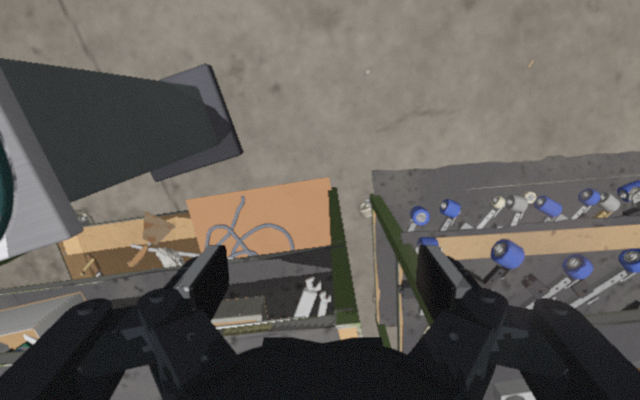

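The stand shows at about (318,265) in scene and (270,210) in side; the wrist camera doesn't see it. I'll enlarge both views.

Run:
```python
import cv2
a=cv2.imread('pics/scene0.png')[210:310,255:375];cv2.imwrite('pics/sc_z.png',cv2.resize(a,None,fx=5,fy=5,interpolation=cv2.INTER_CUBIC))
a=cv2.imread('pics/side0.png')[165:255,205:335];cv2.imwrite('pics/si_z.png',cv2.resize(a,None,fx=6,fy=6,interpolation=cv2.INTER_CUBIC))
```

```text
(no output)
```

View pics/sc_z.png

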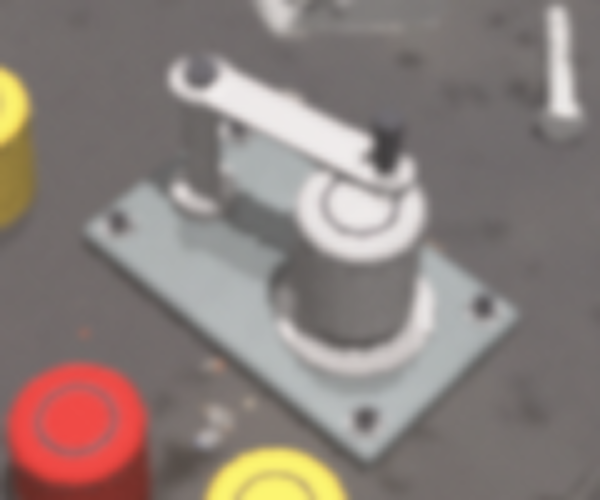

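View pics/si_z.png

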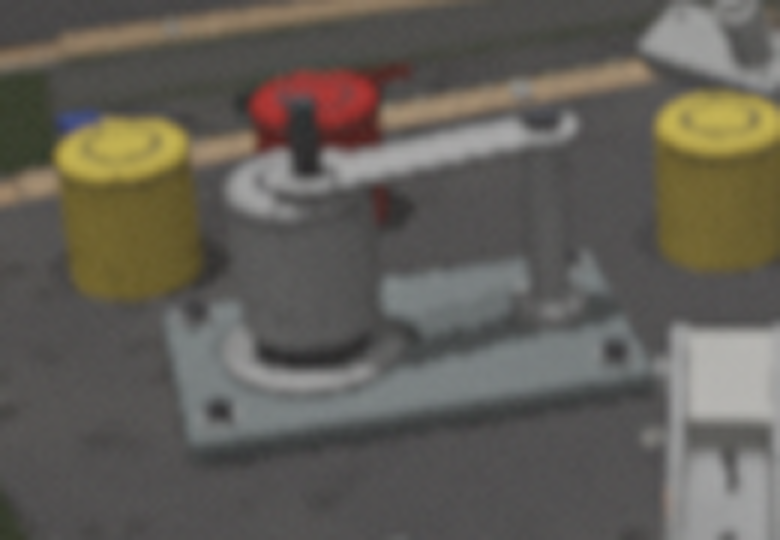

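Run:
```python
from h import *
np.set_printoptions(precision=4,suppress=True)
a=optics.calibration('scene');b=optics.calibration('side')
S=lambda x,y:ray(a,255+(x+.5)/5-.5,210+(y+.5)/5-.5)
T=lambda x,y:ray(b,205+(x+.5)/6-.5,165+(y+.5)/6-.5)
def pl(r,z): o,d=r;return o+d*(z-o[2])/d[2]
for n,s,t,z in [('collartop',(361,207),(304,188),.084),('pinmid',(385,148),(304,138),.107),('pinbot',(382,165),(303,170),.092),('screw',(201,68),(542,118),.096)]:
    print(n,*tri([S(*s),T(*t)]),pl(S(*s),z),pl(T(*t),z))
print('corners scene',[pl(S(*p),.012) for p in [(85,228),(518,312),(368,460)]])
print('corners side',[pl(T(*p),.012) for p in [(165,312),(648,370),(195,445),(590,252)]])
```

```text
collartop [0.4624 0.2332 0.0783] [np.float64(0.0001905175764103302), np.float64(0.000190517576410239)] [0.4604 0.2375 0.084 ] [0.4583 0.2225 0.084 ]
pinmid [0.459  0.2207 0.1039] [np.float64(0.0003755428523693052), np.float64(0.0003755428523694253)] [0.4576 0.2234 0.107 ] [0.4569 0.2147 0.107 ]
pinbot [0.4587 0.2207 0.0922] [np.float64(0.0008980253309878096), np.float64(0.0008980253309878437)] [0.4597 0.2201 0.092 ] [0.4578 0.2206 0.092 ]
screw [0.5485 0.209  0.0936] [np.float64(0.0006500002292930687), np.float64(0.000650000229293032)] [0.5481 0.2105 0.096 ] [0.5451 0.2038 0.096 ]
corners scene [array([0.5861, 0.2509, 0.012 ]), array([0.3991, 0.2044, 0.012 ]), array([0.4254, 0.2985, 0.012 ])]
corners side [array([0.4248, 0.2915, 0.012 ]), array([0.5561, 0.1515, 0.012 ]), array([0.3979, 0.1952, 0.012 ]), array([0.5851, 0.2432, 0.012 ])]
```

Emit:
apply_moves:
  moves:
    - {"tx":-1.3,"ty":2.7}
    - {"tx":-1.3,"ty":2.7}
    - {"tx":-1.3,"ty":2.7}
    - {"tx":-1.3,"ty":2.7}
    - {"tx":-1.3,"ty":2.7}
    - {"tx":-1.3,"ty":2.7}
    - {"tx":-1.3,"ty":2.7}
    - {"tx":-1.3,"ty":2.7}
    - {"tx":-1.3,"ty":2.7}
    - {"tx":-1.3,"ty":2.7}

```text
schema error: expected keys tx, ty, tz, spin
```

Emit:
apply_moves:
  moves:
    - {"tx":-1.3,"ty":2.7}
    - {"tx":-1.3,"ty":2.7}
    - {"tx":0,"ty":0}
    - {"tx":0}

```text
schema error: expected keys tx, ty, tz, spin
```

Run:
```python
from h import *
im,c=cap('wrist','w1');print(c['pose'])
s=readout.state();print(s['time'],s['tool_pos'],s['q'],s['force'])
```

```text
[[ 2.93978155e-01  9.19696383e-01  2.60260270e-01  8.76353865e-02]
 [ 9.55812073e-01 -2.82970964e-01 -7.96913691e-02  5.21877474e-01]
 [ 3.54235716e-04  2.72187430e-01 -9.62244188e-01  3.74612075e-01]
 [ 0.00000000e+00  0.00000000e+00  0.00000000e+00  1.00000000e+00]]
0.2 [0.15448665 0.50157665 0.23103799] [ 1.11667736e+00  2.63285065e-01 -4.86929019e-02  1.25939300e+00
 -7.33764606e-06  1.41552006e+00] [-0.12108366 -0.30595814 -0.17627294]
```

View pics/w1.png

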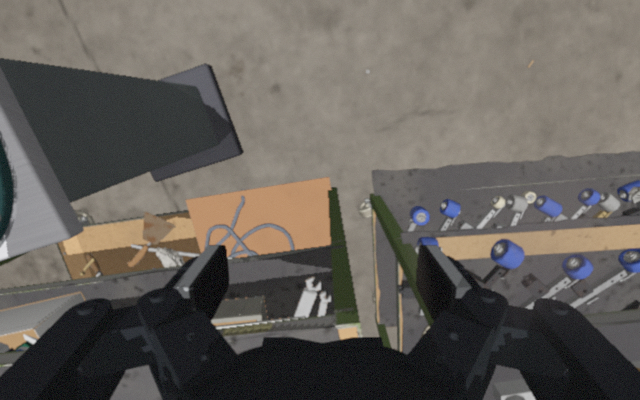

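All four keys are needed in each row; nothing has moved.

Emit:
apply_moves:
  moves:
    - {"tx":-1.3,"ty":2.7,"tz":0,"spin":0}
    - {"tx":-1.3,"ty":2.7,"tz":0,"spin":0}
    - {"tx":-1.3,"ty":2.7,"tz":0,"spin":0}
    - {"tx":-1.3,"ty":2.7,"tz":0,"spin":0}
    - {"tx":-1.3,"ty":2.7,"tz":0,"spin":0}
    - {"tx":-1.3,"ty":2.7,"tz":0,"spin":0}
    - {"tx":-1.3,"ty":2.7,"tz":0,"spin":0}
    - {"tx":-1.3,"ty":2.7,"tz":0,"spin":0}
    - {"tx":-1.3,"ty":2.7,"tz":0,"spin":0}
    - {"tx":-1.3,"ty":2.7,"tz":0,"spin":0}

```text
time: 1.03
tool_pos: [0.3752, 0.2968, 0.2313]
tool_rot: [[0.294, 0.956, -0.0], [0.956, -0.294, -0.0], [-0.0, -0.0, -1.0]]
force: [-0.4, 0.5, 0.0]
width: 1.002
```

Emit:
apply_moves:
  moves:
    - {"tx":-1.3,"ty":2.7,"tz":0,"spin":0}
    - {"tx":-1.3,"ty":2.7,"tz":0,"spin":0}
    - {"tx":0,"ty":0,"tz":0,"spin":0}
    - {"tx":0,"ty":0,"tz":0,"spin":0}

```text
time: 1.37
tool_pos: [0.4189, 0.2564, 0.231]
tool_rot: [[0.297, 0.955, -0.001], [0.955, -0.297, -0.0], [-0.0, -0.0, -1.0]]
force: [0.1, 0.5, 0.8]
width: 1.003
```

Run:
```python
from h import *
im,c=cap('wrist','w2');np.save('w2c.npy',c,allow_pickle=True)
s=readout.state();print(s['time'],s['tool_pos'],s['tool_rot'],s['q'],s['force'])
```

```text
1.4167 [0.41819459 0.25707197 0.23108276] [[ 2.95454583e-01  9.55356582e-01 -6.24490363e-04]
 [ 9.55356758e-01 -2.95454671e-01 -5.11636341e-05]
 [-2.33388109e-04 -5.81494558e-04 -9.99999804e-01]] [ 3.84883694e-01  2.05094304e-01 -1.28172224e-01  1.23812781e+00
  1.87045135e-04  6.84815024e-01] [ 0.23030801 -0.00387054 -1.14131633]
```

View pics/w2.png

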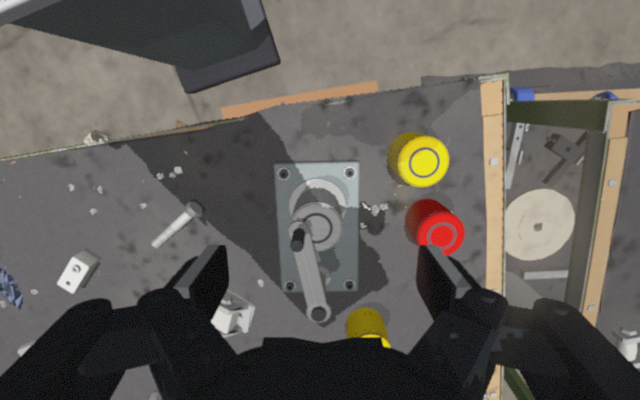

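Wrist view: plate corners about (277,164)–(358,291), collar top (318,227), pin (298,238), screw (318,314). I'll enlarge it.

Run:
```python
import cv2
a=cv2.imread('pics/w2.png')[155:330,265:375];cv2.imwrite('pics/w2z.png',cv2.resize(a,None,fx=3.4,fy=3.4,interpolation=cv2.INTER_CUBIC))
```

```text
(no output)
```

View pics/w2z.png

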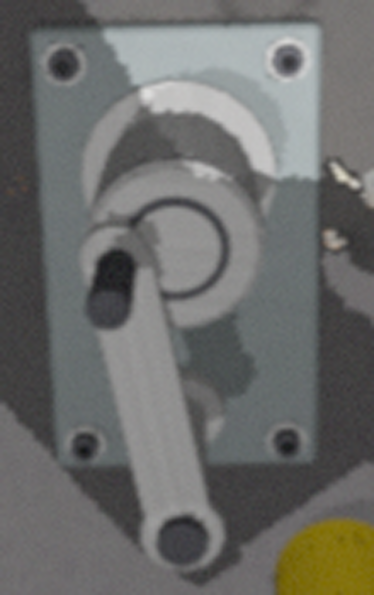

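Run:
```python
from h import *
np.set_printoptions(precision=4,suppress=True)
a=optics.calibration('scene');b=optics.calibration('side');c=np.load('w2c.npy',allow_pickle=True).item()
S=lambda x,y:ray(a,255+(x+.5)/5-.5,210+(y+.5)/5-.5)
T=lambda x,y:ray(b,205+(x+.5)/6-.5,165+(y+.5)/6-.5)
W=lambda x,y:ray(c,265+(x+.5)/3.4-.5,155+(y+.5)/3.4-.5)
def pl(r,z): o,d=r;return o+d*(z-o[2])/d[2]
for n,s,t,w,z in [('collartop',(361,207),(304,188),(178.5,248),.084),('pintop',(388,130),(303,100),(109,307),.122),('pinbot',(382,165),(303,170),(118,262),.092),('screw',(201,68),(542,118),(183,541),.096)]:
    print(n,*tri([S(*s),T(*t),W(*w)]),*tri([S(*s),W(*w)]),pl(W(*w),z))
print('corners w',[pl(W(*p),.012) for p in [(30,27),(321,24),(316,462),(58,463)]])
```

```text
collartop [0.4629 0.2353 0.0783] [np.float64(0.0019256778996534917), np.float64(0.000987860591771649), np.float64(0.002099033371022504)] [0.4604 0.2383 0.0854] [np.float64(0.0004042245401801795), np.float64(0.0004042245401803201)] [0.4614 0.2381 0.084 ]
pintop [0.459  0.2211 0.1174] [np.float64(0.0020000920761958567), np.float64(0.0016796410133225138), np.float64(0.0006347697009337525)] [0.459  0.2201 0.1148] [np.float64(0.0010753727339923506), np.float64(0.0010753727339922864)] [0.4572 0.2214 0.122 ]
pinbot [0.4583 0.2211 0.092 ] [np.float64(0.0014098033081391308), np.float64(0.00045194244490929695), np.float64(0.0010171716033223386)] [0.458  0.2218 0.0936] [np.float64(0.001143626133041464), np.float64(0.0011436261330415374)] [0.4574 0.2217 0.092 ]
screw [0.5489 0.2105 0.0935] [np.float64(0.0015318645384500658), np.float64(0.0009377772859427968), np.float64(0.0015305335544263008)] [0.5464 0.2129 0.0984] [np.float64(0.0005669121906607294), np.float64(0.0005669121906608264)] [0.5474 0.2126 0.096 ]
corners w [array([0.397 , 0.2045, 0.012 ]), array([0.4253, 0.299 , 0.012 ]), array([0.5876, 0.2523, 0.012 ]), array([0.5588, 0.158 , 0.012 ])]
```

Emit:
apply_moves:
  hand: -0.45
  force: 20
  moves:
    - {"tx":-1.1,"ty":2.45,"tz":0,"spin":0}
    - {"tx":-1.1,"ty":2.45,"tz":0,"spin":0}
    - {"tx":0,"ty":0,"tz":2.5,"spin":-5.4}
    - {"tx":0,"ty":0,"tz":2.5,"spin":-5.3}
    - {"tx":0,"ty":0,"tz":2.5,"spin":0}
    - {"tx":0,"ty":0,"tz":0,"spin":0}
    - {"tx":0,"ty":0,"tz":0,"spin":0}
    - {"tx":0,"ty":0,"tz":0,"spin":0}

```text
time: 2.08
tool_pos: [0.4587, 0.2226, 0.1576]
tool_rot: [[0.111, 0.994, 0.001], [0.994, -0.111, 0.0], [0.0, 0.001, -1.0]]
force: [0.2, 0.1, -0.0]
width: 0.276
```

Run:
```python
from h import *
im,c=cap('wrist','w3');cap('side','s3')
s=readout.state();print(s['time'],s['tool_pos'],s['tool_rot'],s['q'],s['force'],s['width'])
print(proj(c,s['tool_pos']), proj(c,np.array([.458,.2215,.122])))
```

```text
2.1833 [0.45916935 0.22241094 0.15784765] [[ 1.11577540e-01  9.93753358e-01  2.17183680e-03]
 [ 9.93755317e-01 -1.11579221e-01  6.68307447e-04]
 [ 9.06464627e-04  2.08370627e-03 -9.99997418e-01]] [ 2.91228433e-01  2.71089261e-01 -2.41750398e-01  1.05568439e+00
  1.65686268e-05  4.03039805e-01] [ 0.17897275  0.03578374 -0.95869995] 0.270938451108207
(np.float64(321.86718907310876), np.float64(252.42567387566578)) (np.float64(320.1080206223173), np.float64(224.11842436190034))
```

View pics/w3.png

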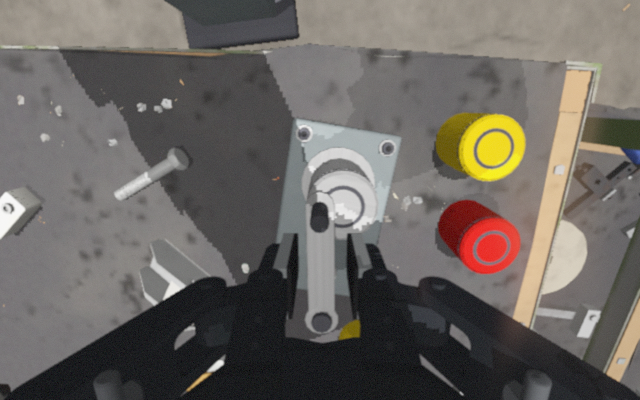

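View pics/s3.png

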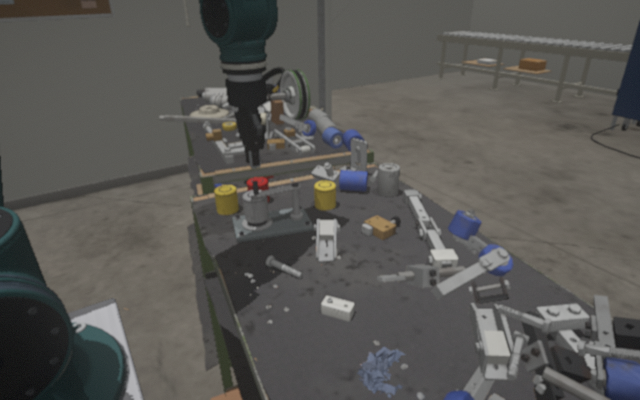

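Pin top at (319,223), as predicted and centred between the finger tips (285 and 358). Lowering over the pin.

Emit:
apply_moves:
  moves:
    - {"tx":0,"ty":0,"tz":1.5,"spin":0}
    - {"tx":0,"ty":0,"tz":1.5,"spin":0}
    - {"tx":0,"ty":0,"tz":1.4,"spin":0}
    - {"tx":0,"ty":0,"tz":1.2,"spin":0}
    - {"tx":0,"ty":0,"tz":0,"spin":0}
    - {"tx":0,"ty":0,"tz":0,"spin":0}

```text
time: 2.68
tool_pos: [0.4588, 0.222, 0.101]
tool_rot: [[0.112, 0.994, 0.0], [0.994, -0.112, 0.0], [0.0, 0.0, -1.0]]
force: [1.1, -1.1, 0.5]
width: 0.274
```

Run:
```python
from h import *
im,c=cap('wrist','w4')
s=readout.state();print(s['time'],s['tool_pos'],s['force'],s['width'])
```

```text
2.7333 [0.45916865 0.22207912 0.10143361] [ 0.12344483 -1.17647905  0.43806726] 0.2701319672753364
```

View pics/w4.png

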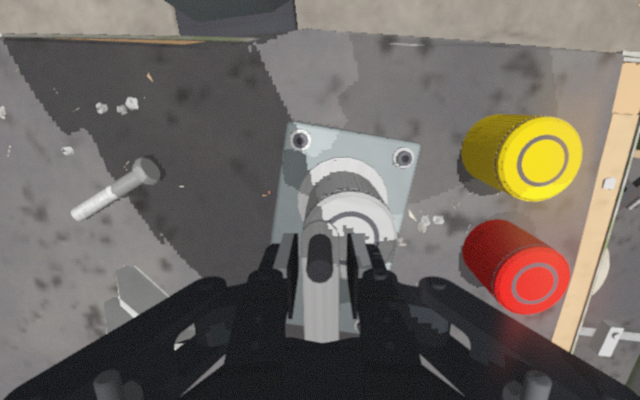

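Emit:
apply_moves:
  moves:
    - {"tx":-0.78,"ty":0.03,"tz":0,"spin":-5}
    - {"tx":-0.78,"ty":0.03,"tz":0,"spin":-5}
    - {"tx":-0.78,"ty":0.03,"tz":0,"spin":-5}
    - {"tx":-0.78,"ty":0.03,"tz":0,"spin":-5}
    - {"tx":-0.78,"ty":0.03,"tz":0,"spin":-5}
    - {"tx":-0.78,"ty":0.03,"tz":0,"spin":-5}
    - {"tx":-0.78,"ty":0.03,"tz":0,"spin":-5}
    - {"tx":-0.78,"ty":0.03,"tz":0,"spin":-5}

```text
time: 3.4
tool_pos: [0.4734, 0.1621, 0.1017]
tool_rot: [[-0.557, 0.831, 0.002], [0.831, 0.557, 0.0], [-0.001, 0.002, -1.0]]
force: [-0.6, 0.5, 0.1]
width: 0.279
```

Run:
```python
from h import *
im,c=cap('wrist','w5')
s=readout.state();print(s['time'],s['tool_pos'],s['force'],s['width'])
d=s['tool_pos'][:2]-[.547,.212];print(np.linalg.norm(d),np.degrees(np.arctan2(d[1],d[0])))
```

```text
3.45 [0.47417642 0.16129577 0.1016415 ] [ 0.90602184 -1.15513363  0.07297936] 0.27184084042379547
0.08873665233717438 -145.15200521664167
```

View pics/w5.png

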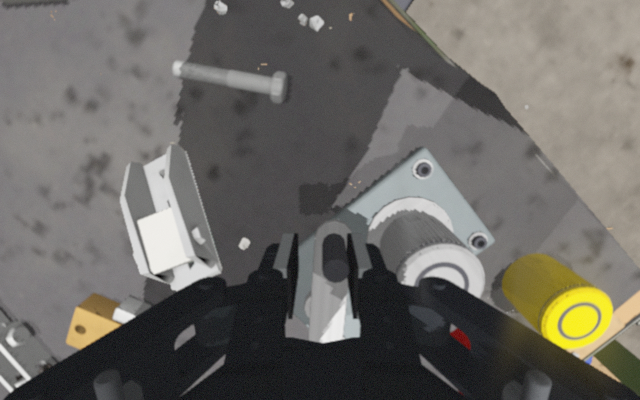

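The pin (335,258) is following, in contact with the trailing finger. Continuing.

Emit:
apply_moves:
  moves:
    - {"tx":-0.78,"ty":0.03,"tz":0,"spin":-5}
    - {"tx":-0.78,"ty":0.03,"tz":0,"spin":-5}
    - {"tx":-0.78,"ty":0.03,"tz":0,"spin":-5}
    - {"tx":-0.78,"ty":0.03,"tz":0,"spin":-5}
    - {"tx":-0.78,"ty":0.03,"tz":0,"spin":-5}
    - {"tx":-0.78,"ty":0.03,"tz":0,"spin":-5}
    - {"tx":-0.78,"ty":0.03,"tz":0,"spin":-5}
    - {"tx":-0.78,"ty":0.03,"tz":0,"spin":-5}
    - {"tx":0,"ty":0,"tz":0,"spin":0}
    - {"tx":0,"ty":0,"tz":0,"spin":0}

```text
time: 4.28
tool_pos: [0.5221, 0.1258, 0.1009]
tool_rot: [[-0.958, 0.287, 0.001], [0.287, 0.958, 0.0], [-0.001, 0.0, -1.0]]
force: [-0.2, -0.3, 0.9]
width: 0.275
```

Run:
```python
from h import *
im,c=cap('wrist','w6')
s=readout.state();print(s['time'],s['tool_pos'],s['force'],s['width'],s['q'])
d=s['tool_pos'][:2]-[.547,.212];print(np.linalg.norm(d),np.degrees(np.arctan2(d[1],d[0])))
```

```text
4.3333 [0.52165356 0.12592574 0.10077366] [ 1.05380802  0.95448191 -0.1931987 ] 0.27775060884954306 [ 8.49539143e-02  3.56288166e-01 -2.80318871e-01  9.33695936e-01
  2.93399562e-05 -1.19519104e+00]
0.08972859247453052 -106.4082159463645
```

View pics/w6.png

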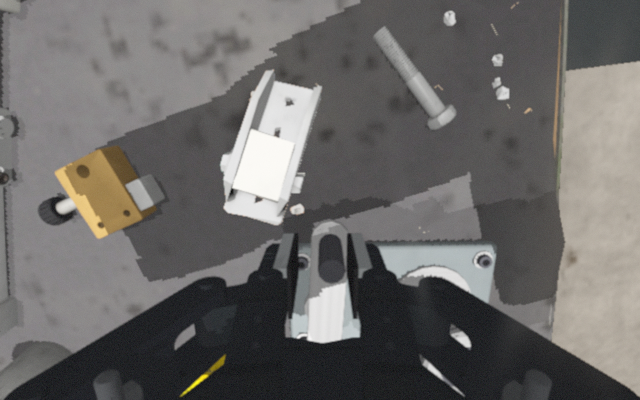

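Hasp is at about 1.5 rad by the tool pose (pin at (330,258)). Lift off.

Emit:
apply_moves:
  moves:
    - {"tx":0,"ty":0,"tz":-1.5,"spin":0}
    - {"tx":0,"ty":0,"tz":-2.5,"spin":0}
    - {"tx":0,"ty":0,"tz":-3,"spin":0}
    - {"tx":0,"ty":0,"tz":-3,"spin":0}

```text
time: 4.67
tool_pos: [0.5208, 0.126, 0.2017]
tool_rot: [[-0.958, 0.286, -0.001], [0.286, 0.958, -0.0], [0.001, -0.0, -1.0]]
force: [0.9, 1.6, 0.7]
width: 0.278
```

Emit:
apply_moves:
  hand: 1
  moves:
    - {"tx":1.8,"ty":1.2,"tz":0,"spin":0}
    - {"tx":1.8,"ty":1.2,"tz":0,"spin":0}
    - {"tx":1.8,"ty":1.2,"tz":0,"spin":0}
    - {"tx":1.8,"ty":1.2,"tz":0,"spin":0}
    - {"tx":1.8,"ty":1.2,"tz":0,"spin":0}
    - {"tx":0,"ty":0,"tz":0,"spin":0}
    - {"tx":0,"ty":0,"tz":0,"spin":0}

```text
time: 5.25
tool_pos: [0.4515, 0.2094, 0.2007]
tool_rot: [[-0.959, 0.283, 0.001], [0.283, 0.959, 0.0], [-0.0, 0.0, -1.0]]
force: [0.6, -0.3, -0.7]
width: 0.996
```

Run:
```python
from h import *
im,c=cap('wrist','w7');np.save('w7c.npy',c,allow_pickle=True);cap('scene','sc7')
s=readout.state();print(s['time'],s['tool_pos'],s['force'],s['width'],s['q'])
print(proj(c,np.array([.461,.238,.084])),proj(c,np.array([.547,.212,.096])))
a=cv2.imread('pics/sc7.png')[190:310,235:375];cv2.imwrite('pics/sc7z.png',cv2.resize(a,None,fx=5,fy=5,interpolation=cv2.INTER_CUBIC))
```

```text
5.35 [0.45246768 0.20853682 0.20051619] [ 0.78015073 -1.47091082  0.53312778] 0.9990690404820914 [ 2.68254400e-01  2.29033477e-01 -1.80217539e-01  1.16109430e+00
 -1.66210732e-04 -1.01453577e+00]
(np.float64(320.0053905833039), np.float64(222.6038322860086)) (np.float64(212.81976141021948), np.float64(226.8526516569134))
```

View pics/w7.png

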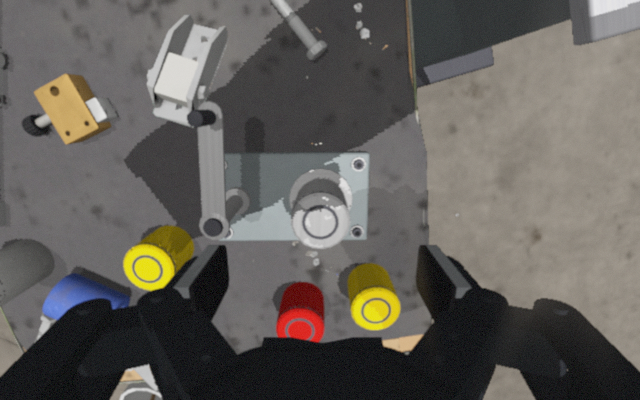

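View pics/sc7z.png

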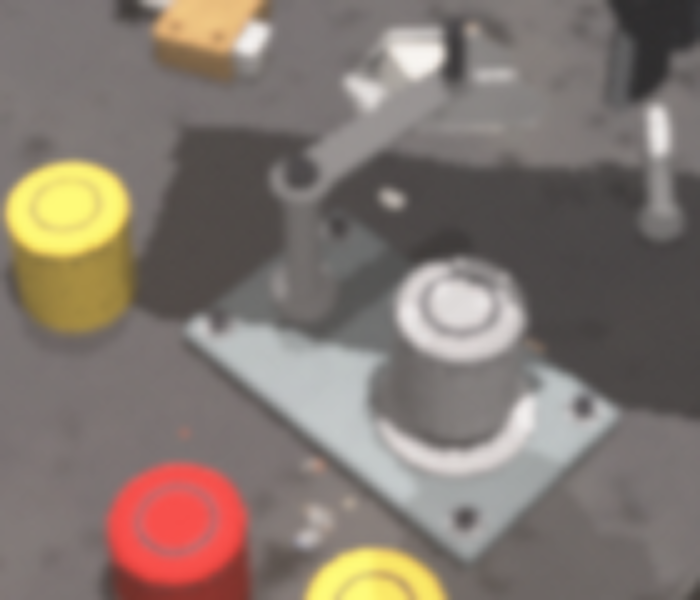

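Collar ring is at (320.5,222.5), matching the predicted (320,222.6). The hasp stands square to the side, with its screw at (213,227) and pin at (200,117). Moving over the collar and down.

Emit:
apply_moves:
  moves:
    - {"tx":0,"ty":1.55,"tz":0,"spin":0}
    - {"tx":0,"ty":1.5,"tz":0,"spin":0}
    - {"tx":0,"ty":0,"tz":2.5,"spin":0}
    - {"tx":0,"ty":0,"tz":2.5,"spin":0}
    - {"tx":0,"ty":0,"tz":2.5,"spin":0}
    - {"tx":0,"ty":0,"tz":2.5,"spin":0}
    - {"tx":0,"ty":0,"tz":0,"spin":0}
    - {"tx":0,"ty":0,"tz":0,"spin":0}

```text
time: 6.02
tool_pos: [0.4608, 0.2378, 0.1]
tool_rot: [[-0.959, 0.283, -0.002], [0.283, 0.959, -0.001], [0.002, -0.001, -1.0]]
force: [0.1, 0.1, 0.2]
width: 1.001
```

Run:
```python
from h import *
im,c=cap('wrist','w8')
s=readout.state();print(s['time'],s['tool_pos'],s['force'],s['width'],s['q'])
print(proj(c,np.array([.461,.238,.084])))
```

```text
6.0667 [0.46157065 0.23804676 0.10106247] [0.30046255 0.96378035 0.2277472 ] 1.0013861255337821 [ 3.19158159e-01  3.29611516e-01 -3.22107363e-01  9.18945906e-01
 -1.49388889e-06 -9.64436840e-01]
(np.float64(319.97592788871754), np.float64(237.3468526421538))
```

View pics/w8.png

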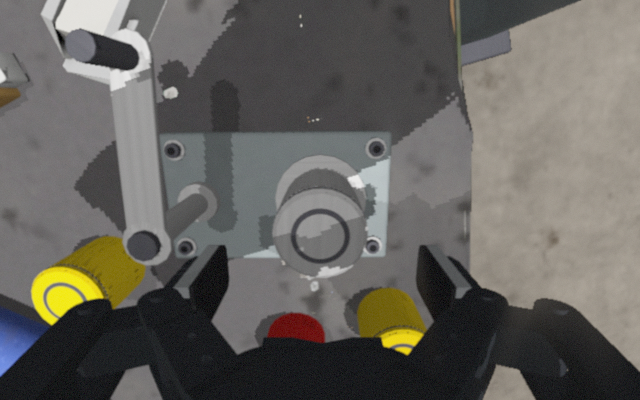

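Ring centre is (320,236), centred between the fingers. Descend and grip.

Emit:
apply_moves:
  moves:
    - {"tx":0,"ty":0,"tz":1.5,"spin":0}
    - {"tx":0,"ty":0,"tz":1.5,"spin":0}
    - {"tx":0,"ty":0,"tz":1.3,"spin":0}
    - {"tx":0,"ty":0,"tz":1.1,"spin":0}
    - {"tx":0,"ty":0,"tz":0,"spin":0}
    - {"tx":0,"ty":0,"tz":0,"spin":0}

```text
time: 6.57
tool_pos: [0.4618, 0.2381, 0.0475]
tool_rot: [[-0.959, 0.283, 0.001], [0.283, 0.959, 0.0], [-0.001, 0.001, -1.0]]
force: [0.4, 0.1, 0.3]
width: 0.997
```

Emit:
apply_moves:
  hand: -1
  force: 60
  moves:
    - {"tx":0,"ty":0,"tz":0,"spin":0}
    - {"tx":0,"ty":0,"tz":0,"spin":0}
    - {"tx":0,"ty":0,"tz":0,"spin":0}
    - {"tx":0,"ty":0,"tz":0,"spin":0}
    - {"tx":0,"ty":0,"tz":0,"spin":0}
    - {"tx":0,"ty":0,"tz":0,"spin":0}

```text
time: 7.07
tool_pos: [0.4612, 0.2382, 0.0472]
tool_rot: [[-0.959, 0.283, 0.001], [0.283, 0.959, 0.001], [-0.001, 0.001, -1.0]]
force: [-2.3, -0.5, 9.2]
width: 0.592
```

Run:
```python
from h import *
im,c=cap('wrist','w9')
s=readout.state();print(s['time'],s['tool_pos'],s['force'],s['moment'],s['width'])
```

```text
7.1167 [0.46124301 0.23813162 0.04715097] [-2.94887269  0.73789609  8.73705792] [0.05664707 0.5434079  0.05395672] 0.5844852736095671
```

View pics/w9.png

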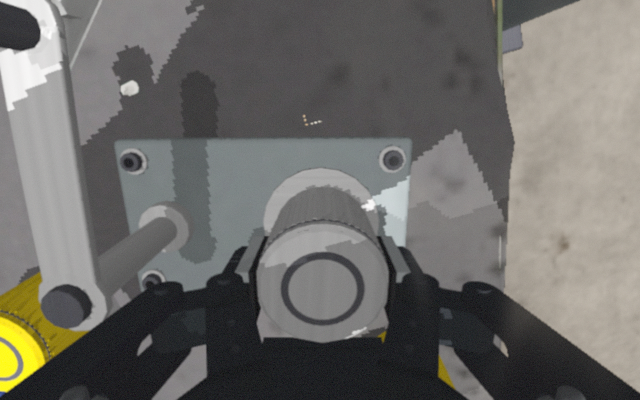

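Gripped, with the ring centred at (322,289) and about 9 N of downward press from the fingers closing. I'll ease that a little and turn clockwise.

Emit:
apply_moves:
  moves:
    - {"tx":0,"ty":0,"tz":-0.03,"spin":0}
    - {"tx":0,"ty":0,"tz":0,"spin":0}
    - {"tx":0,"ty":0,"tz":0,"spin":0}

```text
time: 7.37
tool_pos: [0.4612, 0.2381, 0.0472]
tool_rot: [[-0.959, 0.283, 0.001], [0.283, 0.959, 0.001], [-0.001, 0.001, -1.0]]
force: [-2.3, 1.0, 7.7]
width: 0.588
```

Emit:
apply_moves:
  moves:
    - {"tx":0,"ty":0,"tz":0,"spin":3}
    - {"tx":0,"ty":0,"tz":0,"spin":3}
    - {"tx":0,"ty":0,"tz":0,"spin":3}
    - {"tx":0,"ty":0,"tz":0,"spin":3}
    - {"tx":0,"ty":0,"tz":0,"spin":0}

```text
time: 7.78
tool_pos: [0.4616, 0.2381, 0.0472]
tool_rot: [[-0.878, 0.478, 0.001], [0.478, 0.878, 0.0], [-0.001, 0.001, -1.0]]
force: [0.2, -0.4, 5.4]
width: 0.59
```

Emit:
apply_moves:
  moves:
    - {"tx":0,"ty":0,"tz":0,"spin":3}
    - {"tx":0,"ty":0,"tz":0,"spin":3}
    - {"tx":0,"ty":0,"tz":0,"spin":3}
    - {"tx":0,"ty":0,"tz":0,"spin":0}
    - {"tx":0,"ty":0,"tz":0,"spin":0}

```text
time: 8.2
tool_pos: [0.4615, 0.2378, 0.0468]
tool_rot: [[-0.796, 0.606, 0.001], [0.606, 0.796, -0.0], [-0.001, 0.0, -1.0]]
force: [4.5, -1.2, 0.9]
width: 0.587
```

Emit:
apply_moves:
  moves:
    - {"tx":0,"ty":0,"tz":0,"spin":2}
    - {"tx":0,"ty":0,"tz":0,"spin":2}
    - {"tx":0,"ty":0,"tz":0,"spin":0}

```text
time: 8.45
tool_pos: [0.4616, 0.2379, 0.0467]
tool_rot: [[-0.75, 0.661, 0.001], [0.661, 0.75, -0.0], [-0.001, 0.001, -1.0]]
force: [5.1, -0.0, -0.5]
width: 0.591
```

Emit:
apply_moves:
  moves:
    - {"tx":0,"ty":0,"tz":0,"spin":2}
    - {"tx":0,"ty":0,"tz":0,"spin":2}
    - {"tx":0,"ty":0,"tz":0,"spin":0}

```text
time: 8.7
tool_pos: [0.4616, 0.2379, 0.0467]
tool_rot: [[-0.703, 0.712, 0.001], [0.712, 0.703, -0.0], [-0.001, 0.001, -1.0]]
force: [5.3, -0.7, -1.1]
width: 0.587
```

Upward force fell from 5.4 N to about 0 between 12° and 21° of turn. Probing downward now at 29°.

Emit:
apply_moves:
  moves:
    - {"tx":0,"ty":0,"tz":0.05,"spin":0}
    - {"tx":0,"ty":0,"tz":0.05,"spin":0}
    - {"tx":0,"ty":0,"tz":0,"spin":0}

```text
time: 8.95
tool_pos: [0.4616, 0.2379, 0.0457]
tool_rot: [[-0.704, 0.711, 0.001], [0.711, 0.704, -0.0], [-0.001, 0.001, -1.0]]
force: [6.3, -1.2, -0.1]
width: 0.588
```

Emit:
apply_moves:
  moves:
    - {"tx":0,"ty":0,"tz":0.1,"spin":0}
    - {"tx":0,"ty":0,"tz":0.1,"spin":0}
    - {"tx":0,"ty":0,"tz":0,"spin":0}

```text
time: 9.2
tool_pos: [0.4616, 0.2378, 0.0437]
tool_rot: [[-0.704, 0.711, 0.001], [0.711, 0.704, -0.0], [-0.001, 0.001, -1.0]]
force: [6.3, -1.8, -1.9]
width: 0.586
```

Emit:
apply_moves:
  moves:
    - {"tx":-0.04,"ty":0.04,"tz":0.1,"spin":0}
    - {"tx":0,"ty":0,"tz":0.1,"spin":0}
    - {"tx":0,"ty":0,"tz":0.1,"spin":0}
    - {"tx":0,"ty":0,"tz":0,"spin":0}

```text
time: 9.53
tool_pos: [0.4617, 0.2379, 0.0405]
tool_rot: [[-0.702, 0.712, 0.0], [0.712, 0.702, -0.0], [-0.0, 0.0, -1.0]]
force: [5.6, -1.7, 1.4]
width: 0.589
```

Emit:
apply_moves:
  moves:
    - {"tx":0,"ty":0,"tz":0.1,"spin":0}
    - {"tx":0,"ty":0,"tz":0.1,"spin":0}
    - {"tx":0,"ty":0,"tz":0.1,"spin":0}
    - {"tx":0,"ty":0,"tz":0,"spin":0}

```text
time: 9.87
tool_pos: [0.4617, 0.2379, 0.0376]
tool_rot: [[-0.702, 0.712, 0.0], [0.712, 0.702, -0.0], [-0.0, 0.0, -1.0]]
force: [3.6, -2.1, 4.3]
width: 0.586
```

Emit:
apply_moves:
  moves:
    - {"tx":-0.03,"ty":0.03,"tz":0.1,"spin":0}
    - {"tx":0,"ty":0,"tz":0.1,"spin":0}
    - {"tx":0,"ty":0,"tz":0,"spin":0}
    - {"tx":0,"ty":0,"tz":0,"spin":0}

```text
time: 10.2
tool_pos: [0.4618, 0.2379, 0.0358]
tool_rot: [[-0.702, 0.712, -0.0], [0.712, 0.702, 0.0], [0.0, -0.0, -1.0]]
force: [1.3, -1.8, 9.1]
width: 0.591
```

Emit:
apply_moves:
  moves:
    - {"tx":0,"ty":0,"tz":0.1,"spin":0}
    - {"tx":0,"ty":0,"tz":0,"spin":0}
    - {"tx":0,"ty":0,"tz":0,"spin":0}

```text
time: 10.45
tool_pos: [0.4619, 0.2379, 0.0356]
tool_rot: [[-0.702, 0.712, 0.001], [0.712, 0.702, 0.0], [-0.0, 0.001, -1.0]]
force: [-3.7, -4.4, 25.5]
width: 0.587
```

Run:
```python
from h import *
for n in ['wrist','side','scene']: cap(n,n+'_e')
s=readout.state();print(s['time'],s['tool_pos'],s['force'],s['moment'],s['width'])
b=cv2.imread('pics/side_e.png')[165:255,205:335];a=cv2.imread('pics/scene_e.png')[190:310,235:375]
b=cv2.resize(b,(500,346),interpolation=cv2.INTER_CUBIC);a=cv2.resize(a,None,fx=5,fy=5,interpolation=cv2.INTER_CUBIC)
cv2.imwrite('pics/e1.png',b);cv2.imwrite('pics/e2.png',a)
w=cv2.imread('pics/wrist_e.png')[130:360,200:440];cv2.imwrite('pics/e3.png',cv2.resize(w,None,fx=2.5,fy=2.5,interpolation=cv2.INTER_CUBIC))
```

```text
10.6 [0.46190261 0.23793555 0.03564875] [-3.39500263 -3.90758176 25.77325736] [-0.68259285  0.9022768  -0.01454746] 0.5836782547624586
```

View pics/e1.png

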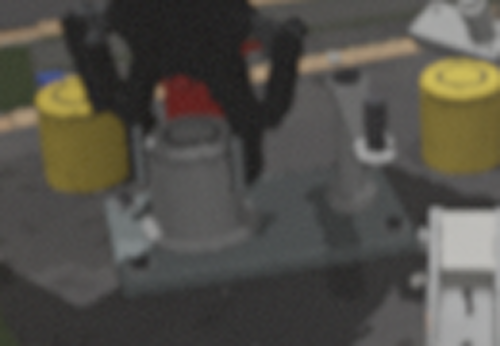

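View pics/e2.png

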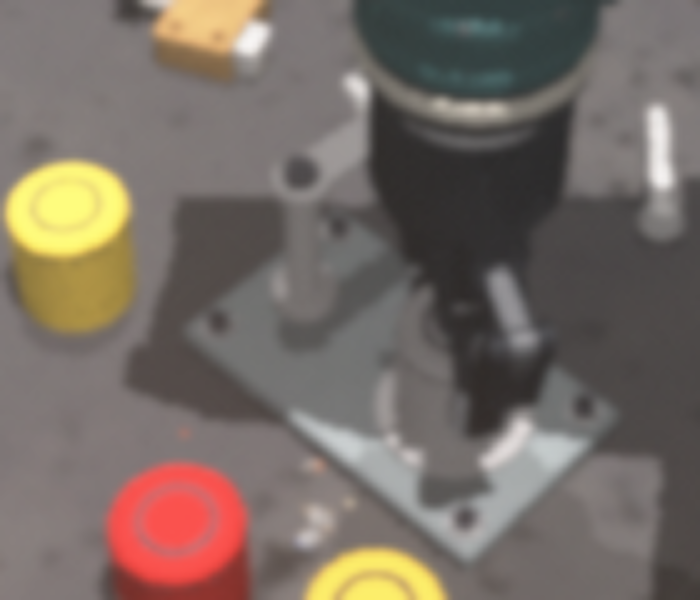

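View pics/e3.png

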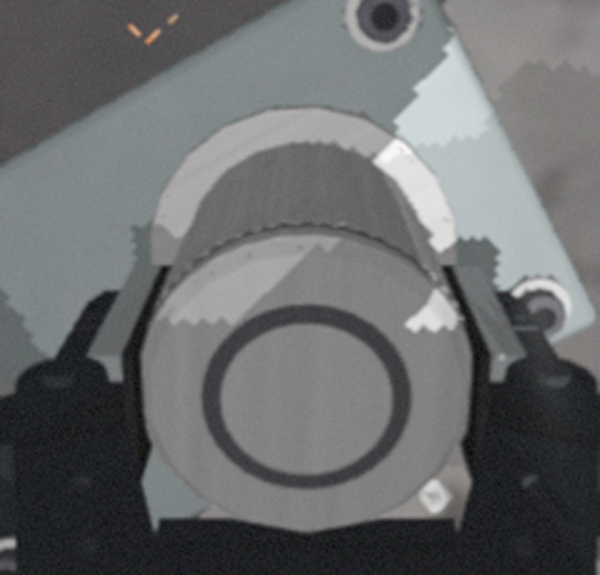

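The ring sits at the same place in the wrist view, (322.5,288.5), so the grip hasn't slipped. The measured travel is 11.6 mm, ending on a hard stop. To rule out binding I'll wiggle and press slightly more.

Emit:
apply_moves:
  moves:
    - {"tx":0,"ty":0,"tz":0,"spin":1.5}
    - {"tx":0,"ty":0,"tz":0,"spin":-1.5}
    - {"tx":0,"ty":0,"tz":0,"spin":-1.5}
    - {"tx":0,"ty":0,"tz":0,"spin":1.5}
    - {"tx":0,"ty":0,"tz":0,"spin":0}
    - {"tx":0,"ty":0,"tz":0,"spin":0}

```text
time: 11.1
tool_pos: [0.4622, 0.2383, 0.0357]
tool_rot: [[-0.702, 0.712, 0.001], [0.712, 0.702, 0.001], [-0.0, 0.002, -1.0]]
force: [-1.9, -1.1, 22.7]
width: 0.585
```

Emit:
apply_moves:
  moves:
    - {"tx":0,"ty":0,"tz":0.04,"spin":0}
    - {"tx":0,"ty":0,"tz":0,"spin":0}
    - {"tx":0,"ty":0,"tz":0,"spin":0}

```text
time: 11.35
tool_pos: [0.4623, 0.2383, 0.0356]
tool_rot: [[-0.702, 0.712, 0.002], [0.712, 0.702, 0.001], [-0.0, 0.002, -1.0]]
force: [-4.2, -2.4, 30.7]
width: 0.588
```

Run:
```python
from h import *
im,c=cap('wrist','wf');s=readout.state();print(s['time'],s['tool_pos'],s['force'],s['moment'],s['width'])
for z in(.072,.0724,.073): print(proj(c,np.array([.4614,.238,z])))
o=cv2.imread('pics/w9.png')
g=[cv2.cvtColor(x,cv2.COLOR_BGR2GRAY)[235:345,255:390] for x in (o,cv2.imread('pics/wrist_e.png'),cv2.imread('pics/wf.png'))]
for x in g:
    m=(x<85).astype(np.uint8);cs,_=cv2.findContours(m,cv2.RETR_CCOMP,cv2.CHAIN_APPROX_NONE)
    for k in cs:
        if len(k)>90 and len(k)<330:
            (a,b),ax,an=cv2.fitEllipse(k);print(round(a+255,1),round(b+235,1),np.round(ax,1))
    print()
```

```text
11.4 [0.46230248 0.23829188 0.03559868] [-4.51663216 -1.31600799 29.13822762] [-0.25151081  0.87022718 -0.05149832] 0.5865745683298766
(np.float64(320.9613531100151), np.float64(290.59688987685))
(np.float64(320.9566596803796), np.float64(291.18403440747977))
(np.float64(320.94956471051), np.float64(292.07162995873045))
322.4 288.5 [71.2 82.2]
322.2 289.1 [62.2 70.6]

322.1 288.2 [72.2 82.1]
322.1 289.1 [62.3 70.6]

322.1 288.3 [72.1 82.1]
322.1 289.2 [62.3 70.6]
```

The wiggle and the extra press leave z at 35.6 mm while the force rises, so it is a solid stop. I'll remove the small sideways load and recheck.

Emit:
apply_moves:
  moves:
    - {"tx":0.04,"ty":-0.03,"tz":0,"spin":0}
    - {"tx":0,"ty":0,"tz":0,"spin":0}
    - {"tx":0,"ty":0,"tz":0,"spin":0}
    - {"tx":0,"ty":0,"tz":0,"spin":0}

```text
time: 11.73
tool_pos: [0.4623, 0.2383, 0.0356]
tool_rot: [[-0.702, 0.712, 0.002], [0.712, 0.702, 0.001], [-0.001, 0.002, -1.0]]
force: [-0.9, -3.3, 27.5]
width: 0.588
```

Run:
```python
from h import *
im,c=cap('side','sf');s=readout.state();print(s['time'],s['tool_pos'],s['force'],s['moment'],s['width'])
b=cv2.imread('pics/sf.png')[180:240,225:305];o=cv2.imread('pics/side0.png')[180:240,225:305]
f=lambda x:cv2.convertScaleAbs(cv2.resize(x,None,fx=4.8,fy=4.8,interpolation=cv2.INTER_CUBIC),alpha=1.6)
cv2.imwrite('pics/sfz.png',np.hstack([f(o),f(b)]))
```

```text
11.7833 [0.46226072 0.23831834 0.03561137] [-1.72005633 -3.11536359 27.31785741] [-0.37795537  0.47118009  0.02783444] 0.5834865225278969
```

View pics/sfz.png

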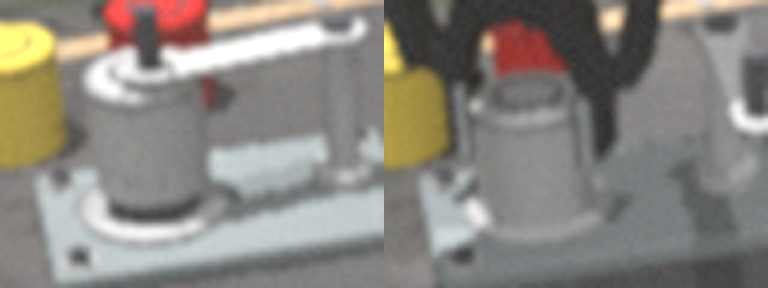

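The side view at first shows the dark gap under the rim at about (150,210). Now the rim rests on the flange with no gap, and the hasp is swung aside. Handing in.

```bash
python3 -c "
from bench import sign_off,readout
print(sign_off());s=readout.state();print(s['time'],s['tool_pos'],s['force'])"
```

```text
the job is handed in; nothing more can be done
None
the job is handed in; nothing more can be done
```

The collar is pushed home and still held there. I handed in at 11.8 s on the robot's clock.

- **Hasp:** I straddled the pull pin with partly open fingers and swung the hasp to about 1.5 rad. Pictures taken afterwards show it standing square to the side, well clear of the collar.
- **Turning:** I gripped the collar at 60 N and turned it clockwise under light pressure. The upward force on the tool dropped to about zero between 12° and 21°. I stopped at 29°, where the collar went down freely, and then pushed it against the spring to a hard stop.
- **Last checks:** The downward push held at about 27 N, and the side view shows no gap left under the rim. The collar had not slipped in the grip. A small wiggle and a firmer push did not move it any further.
- **Disagreement:** The tool reading gave 11.6 mm of travel, not the nominal 12 mm. I put this down to arm flex and measurement error, because the stop was solid and no gap was visible, but I could not confirm it directly.
- **Loose parts:** I never went near the loose parts on purpose. In the pictures I looked at they had not moved, but I did not measure them again at the end.

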